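# Peel the top lid off a tacky stack and hold it over the case pan

## Robot

A 6-joint arm with a two-finger parallel gripper is mounted at the origin on a cart in front of the work surface, level with it; the furniture and walls round the work are solid. World frame = base frame: x ahead of the robot, y to its left, z up, the work surface at z = 0. Lengths are in m, angles in rad, forces in N, time in s.
With the tool pointing down it reaches from about 0.375 to 0.75 m from the base axis. Payload 9 kg.
Tool frame: the origin (TCP) lies midway between the tips of the shut fingers; the grasp point (between the pads) lies 19 mm behind it; z points along the fingers, y is the line along which they close (so a half turn about z gives the same grasp; the last joint's range is limited). The gripper opens to 85 mm and grips with 20 to 120 N. Pads are 22 mm wide; open, the fingers measure 114 mm over their backs; the gripper's body (76 mm by 85 mm) begins 54 mm behind the grasp point. The pads swing forward as they close: fully open they stand 13 mm farther back than shut.
Start: joints at [0.95, 0.104, 0.097, 1.564, 0, 1.353], TCP at [0.235, 0.552, 0.231] pointing down, gripper open.
Joint ranges: [-2.99, 2.99], [-0.84, 1.86], [-1.1, 1.16], [-1.84, 2.11], [-1.51, 1.56], [-3.14, 3.14]. Speed limits (rad/s): [2.22, 2.22, 2.57, 3.14, 3.14, 3.14].

## Interface

Orientations are given as a unit quaternion [x, y, z, w].
In Python, from plant import arm, cams gives the robot as it stands.
- The arm moves only by the tool step_arm, never from a script. Its argument "moves" is a list of rows, each an object of numbers: "tx", "ty", "tz": the shift along the world's x, y, z in m; "rx", "ry", "rz": the turn, a rotation vector about the world's x, y, z in rad. In form: [{"tx": .., "ty": .., "tz": .., "rx": .., "ry": .., "rz": ..}, ...]. A call has 1 to 12 rows; each row is the pose to reach, as a shift and turn from the pose commanded when the call began; what a row does not reach only later rows make up. A row lasts 1/8 s, in which the tool goes at most 62.5 mm and 10.7 degrees, less where a joint would pass 70% of its speed; a pose out of reach is approached as far as the arm can. A call with a gripper value outside its range is refused whole. "gripper" is the finger opening in m, from 0 to 0.0854, set as the call begins (left out, the last holds). The fingers move at their own pace and stop on an object; the grip force is fixed at half the most. Time passes only in rows, so rows that repeat a pose let the fingers close. It gives the time, the measured TCP pose, the force, the opening and the grip force at its end, in the units of the state.
- arm.sense(): the state, without advancing time (a new reading comes with each control period).
- cams.read_camera(name): name is "side" or "top"; returns the picture (420x560x3 uint8, red, green, blue); there is no depth.
- cams.camera_model(name): a dict with "vfov" (degrees; the focal length in pixels is half the picture's height over the tangent of half this angle, whatever the lens; pixels are square), "cx", "cy" (the principal point, pixels), "rvec" (rotation vector, rad) and "tvec" (3), from world to camera coordinates, as OpenCV has them. Camera axes: x right, y down, z forward; pixel columns grow to the right and rows downward; lengths in m; the calibration is good to about 2 mm. A picture is of the moment at which its call begins. camera_model takes no time and is no camera call.
- arm.finish_job(): hands the job in; it is judged then, once.
Trained networks look in the newest picture that a camera, given by its name, has taken for a name from the list of things; names that differ only in an ending like _2 or _b are one class to them, and where a whole thing is asked for, a point or a joint stands for the part that bears it (a point fixed in the world has none). Each returns a list of dicts, best first, with "confidence" (0 to 1); they miss things now and then, are a little off and sometimes report something else, mostly with a low value. They report only what shows in the picture. A call takes as long as a camera call.
- cams.outline_of(camera, target): "pixels" (420x560 bool, what is visible of it) and "rect" ([left, top, right, bottom] in pixels, round what is visible of it).
The state is a dict: "time_s": time; "joint_pos": joint angles; "joint_vel": joint speeds; "tau": joint torques, N m; "position": TCP position; "tcp_rot": TCP orientation; "contact_force": force on the tool from outside, world axes, zero at the start; "ft_torque": the same for the moment, N m; "width": opening from 0.0 (shut) to 1.0 (fully open); "finger_force": force on a finger pad.
Only numpy, scipy, OpenCV 4.12 (cv2) and the standard library are available. Lean on these libraries where they do the work, as an engineer would, in place of code of your own. Each camera call takes 0.05 s, during which the arm holds its last target. There are 200 camera calls.

## Task

The steel pan with the plaster cast in it needs a lid: peel the top lid off the nested stack, whose lids cling together by small spring clips near the corners. Raise the corner with the upright ear first while the opposite corner still rests on the stack, so that the other lids stay behind where they stand. Then carry the lid to the pan and finish still holding it by its ear: level, right way up, squarely over the pan with about 8 cm of clear air between its underside and the pan's rim; leave the cast, the pot, the denture and the tin alone.

Things in the scene. Friction and masses are not known exactly. Their poses are not given: they have to be found in the camera images.
- lid_ear (a point): grip centre of the top lid's ear, at (38, -58, 42) mm from lid_middle in the lid's axes (point axes are the lid's). The ear is a solid upright plate, 12 mm thick at the top, 14 at the foot, 30 to 34 mm wide, set slantwise across the lid's +x -y corner: thickness along (1, -1, 0), width along (1, 1, 0) of the lid's axes. Its top is 14 mm above this point, the dome's top 23 mm below it
- lid_middle (a point): middle of the top lid, level with the underside of its rubber pads. Pressed steel lid, eight-sided, 110 (x) x 150 (y) x 56 mm with the ear, z up, 0.16 to 0.25 kg: flat rim 14 mm wide (rim top 8 mm above this point) and low dome (top 19 mm above it). At the start 24 mm above the bench, straight above lid_stack, same axes
- lid_far_corner (a point): underside of the top lid's pad opposite the ear, at (-37, 57, 0) mm from lid_middle. Four pads, 9 mm wide, 5 mm high, at (+-37, +-57) mm. Near the corners, at (+-55, +-40) mm, a spring clip of the stack hooks 2.5 mm over the lid's rim: after 3 mm of play it holds with up to about 2 N, lets go some 8 mm up (the far one 1.3 mm, under 1 N, 6 mm up). A level pull on all four at once lifts the whole stack
- stack_far_corner (a point): the point of the lids below on which lid_far_corner rests at the start
- lid_stack: the three nested lids below the top one, one loose thing, 0.6 kg, 110 x 150 mm, rim top 24 mm and dome top 35 mm, clip tops 39 mm above the bench (124 x 160 mm over clips and locating lugs); their ears nest inside the top lid's ear. Origin at the centre of the underside, axes as the lid's. Stack and pan may change places
- pan: open eight-sided steel pan fixed to the bench, 110 mm (x) by 150 mm (y), rim top 33 mm above the bench, a plaster cast in it; origin at the centre of the underside, z up
- cast: plaster cast of a jaw, 50 x 62 x 31 mm, loose in the pan; its top is about 34 mm above the bench; origin at the centre of its underside
- pot: bystander: clear powder pot with a cream lid, 74 mm across, 78 mm high; origin at the centre of its underside
- denture: bystander: denture, 46 x 58 x 18 mm; origin at the centre of its underside
- tin: bystander: flat tin, 68 mm across, 25 mm high; origin at the centre of its underside

How it is judged:
On the way, in this order (a step that is already met when the one before it is completed fails the run):
1. the eared corner is raised while the opposite corner still rests on the stack (angle between lid_middle's own z axis and vertical above 0.08 rad and distance between lid_far_corner and stack_far_corner below 0.025 m and z of lid_ear in the frame of lid_stack above 0.076 m and contact force between the fingers and lid above 0.5 N), for 0.1 s.
2. the lid is off the stack, the other lids stand where they were (height (world z) of lid_far_corner above 0.06 m and height (world z) of lid_ear above 0.1 m and contact force between lid and lid_stack below 0.2 N and distance of lid_stack from where it was at the start of the episode below 0.015 m and angle between lid_stack's own z axis and vertical below 0.1 rad), for 0.1 s.
At the end, for the whole second after the job is handed in: Lid held by the fingers alone, at rest, level within 8 deg, right way up, middle within 25 mm and sides within 10 deg of the pan's (either end), underside 45-125 mm above its rim; other lids flat and within 15 mm, cast within 15 mm, bystanders within 30 mm of their places (horizontal distance between lid_middle and pan below 0.025 m and height (world z) of lid_middle between 0.078 and 0.158 m and angle between lid_middle's own z axis and vertical below 0.14 rad and angle between the x axis of lid_middle and the x axis of pan, either way round below 0.17 rad and contact force between the fingers and lid above 1 N and contact force between lid and pan below 0.2 N and contact force between lid and lid_stack below 0.2 N and contact force between lid and cast below 0.2 N and linear speed of lid below 0.03 m/s and distance of each of lid_stack, cast from where it was at the start of the episode below 0.015 m and angle between lid_stack's own z axis and vertical below 0.1 rad and distance of each of pot, denture, tin from where it was at the start of the episode below 0.03 m); the arm keeps its last pose, push and grip.
It fails at once if the other lids are dragged along, lifted or tipped (distance of lid_stack from where it was at the start of the episode above 0.025 m or angle between lid_stack's own z axis and vertical above 0.15 rad).
It fails at once if the cast is knocked about (distance of cast from where it was at the start of the episode above 0.03 m).
It fails at once if a bystander is knocked away (distance of any of pot, denture, tin from where it was at the start of the episode above 0.04 m).
It also fails if it takes over 45 s, if anything falls off the work surface, if the arm or the gripper's body presses on something with over 40 N, if the wrist force passes 120 N, or if a joint passes its speed limit or range.

## Working session

There is one attempt and no reset: what is moved stays moved. The work goes in short steps, Python scripts to look and compute and a tool call to move; the robot and the scene stay as the last step left them, time stands still between calls to the robot, and variables do not carry over. Pictures are saved under pics/ and viewed, at most 10 in all, crops included, and the job is handed in when it is done.

Besides the shell and the picture viewer there is one more tool, called after "Emit:" as name(argument=value, ...) on one line, values as JSON. step_arm: Moves the arm, as the interface text tells. Its arguments: {"type":"object","properties":{"moves":{"type":"array","items":{"type":"object","properties":{"tx":{"type":"number"},"ty":{"type":"number"},"tz":{"type":"number"},"rx":{"type":"number"},"ry":{"type":"number"},"rz":{"type":"number"}}}},"gripper":{"type":"number"}},"required":["moves"]}

```bash
mkdir -p pics; cat > h.py <<'E'
import numpy as np,cv2
from plant import arm,cams
from scipy.spatial.transform import Rotation as R
def cam(n):
    m=cams.camera_model(n);f=210/np.tan(np.radians(m['vfov'])/2)
    K=np.array([[f,0,m['cx']],[0,f,m['cy']],[0,0,1.]]);return K,np.array(m['rvec'],float),np.array(m['tvec'],float),m
def proj(n,P):
    K,r,t,m=cam(n);return cv2.projectPoints(np.array(P,float).reshape(-1,3),r,t,K,None)[0].reshape(-1,2)
def ray(n,uv,z):
    K,r,t,m=cam(n);Rm=cv2.Rodrigues(r)[0];C=-Rm.T@t
    uv=np.array(uv,float).reshape(-1,2);d=np.c_[uv,np.ones(len(uv))]@np.linalg.inv(K).T@Rm
    return C+d*((z-C[2])/d[:,2])[:,None]
E
python3 - <<'E'
from h import *
for n in ['top','side']:
    im=cams.read_camera(n);cv2.imwrite(f'pics/{n}0.png',im[:,:,::-1])
    K,r,t,m=cam(n);print(n,{k:v for k,v in m.items()},-cv2.Rodrigues(r)[0].T@t)
    for th in ['lid_middle','lid_ear','lid_stack','pan','cast','pot','denture','tin']:
        for o in cams.outline_of(n,th)[:2]:
            p=o['pixels'];ys,xs=np.nonzero(p);print(th,round(o['confidence'],2),o['rect'],(xs.mean().round(1),ys.mean().round(1)) if len(xs) else 0,
             cv2.minAreaRect(np.c_[xs,ys].astype(np.float32)) if len(xs) else 0, ray(n,(xs.mean(),ys.mean()),0.03)[0].round(3))
s=arm.sense();print(s['time_s'],s['position'],s['tcp_rot'],s['contact_force'])
E
```

```text
top {'vfov': 47.6796233002722, 'cx': 280.3052448806224, 'cy': 210.87224552421495, 'rvec': array([ 2.2023397 , -2.14730561,  0.05767185]), 'tvec': array([0.01093543, 0.53534246, 1.12167067])} [4.52440815e-01 1.12729875e-03 1.15764946e+00]
lid_middle 0.77 [346.8, 228.3, 420.3, 284.7] (np.float64(382.1), np.float64(256.2)) ((382.29119873046875, 256.8427734375), (67.91883850097656, 47.16984558105469), 21.037511825561523) [ 0.433 -0.218  0.03 ]
lid_middle 0.6 [232.5, 245.7, 256.6, 267.1] (np.float64(245.1), np.float64(256.6)) ((245.0, 256.5), (19.0, 24.0), 90.0) [0.424 0.105 0.03 ]
lid_ear 0.96 [350.0, 227.1, 422.5, 283.2] (np.float64(382.0), np.float64(256.2)) ((382.3017272949219, 257.12933349609375), (67.62281036376953, 48.05815887451172), 23.198591232299805) [ 0.433 -0.218  0.03 ]
lid_stack 0.72 [349.4, 225.9, 412.3, 286.2] (np.float64(378.9), np.float64(251.1)) ((374.3793029785156, 253.55174255371094), (53.10886764526367, 51.6233024597168), 21.80141258239746) [ 0.445 -0.21   0.03 ]
pan 0.82 [213.7, 231.2, 277.8, 286.6] (np.float64(243.8), np.float64(258.4)) ((244.11334228515625, 258.2
[... 2210 characters left out ...]
75), (64.77774047851562, 66.27194213867188), 31.82744598388672) [ 0.456 -0.263  0.03 ]
pot 0.58 [230.0, 127.8, 259.5, 163.9] (np.float64(244.1), np.float64(144.6)) ((243.5, 145.0), (36.0, 27.0), 90.0) [0.411 0.33  0.03 ]
denture 0.62 [197.6, 251.3, 225.0, 273.4] (np.float64(208.4), np.float64(257.9)) ((208.8316192626953, 256.860107421875), (20.154836654663086, 23.1060848236084), 30.256441116333008) [ 0.38  -0.109  0.03 ]
tin 0.61 [322.6, 249.0, 344.6, 281.7] (np.float64(333.7), np.float64(264.7)) ((333.0, 264.5), (29.0, 20.0), 90.0) [ 0.644 -0.113  0.03 ]
0.9 [0.23520714 0.55200821 0.23131285] [2.00050829e-01 9.79785520e-01 2.56144955e-05 2.60906238e-05] [ 0.25893457 -0.61199341 -0.37613164]
```

```bash
python3 - <<'E'
import cv2
a=cv2.imread('pics/top0.png')[215:300,200:430];cv2.imwrite('pics/tc.png',cv2.resize(a,None,fx=3.4,fy=3.4,interpolation=cv2.INTER_CUBIC))
a=cv2.imread('pics/side0.png')[165:345,170:290];cv2.imwrite('pics/sc.png',cv2.resize(a,None,fx=3.3,fy=3.3,interpolation=cv2.INTER_CUBIC))
E
```

```text
(no output)
```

View pics/tc.png

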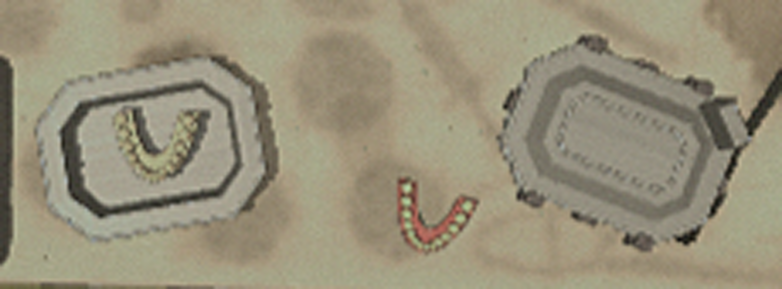

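View pics/sc.png

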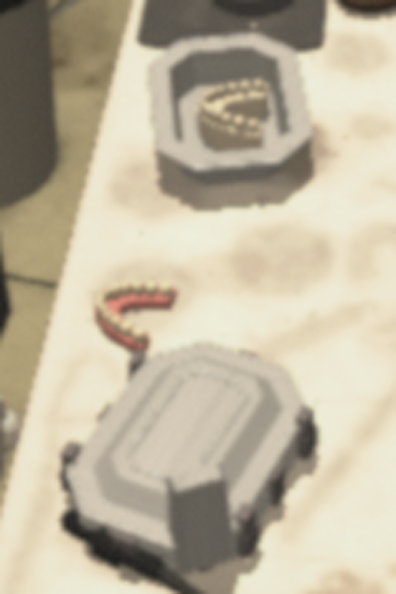

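```bash
cat > fit.py <<'E'
from h import *
from scipy.optimize import minimize
def octa(c,z,hx=.055,hy=.075):
    return [(sx*a,sy*b,z) for sx in(1,-1) for sy in(1,-1) for a,b in((hx,hy-c),(hx-c,hy))]
def ear():
    u=np.array([1,-1])/2**.5;v=np.array([1,1])/2**.5
    return [tuple(np.array([38,-58])/1e3+i*t*u+j*w*v)+(z,) for z,t,w in((.008,.007,.017),(.056,.006,.015)) for i in(1,-1) for j in(1,-1)]
def fill(n,P,S=4):
    m=np.zeros((420*S,560*S),np.uint8);q=proj(n,P);h=cv2.convexHull(((q+.5)*S).astype(np.int32));cv2.fillConvexPoly(m,h,1);return m
def place(P,p,z0):
    c,s=np.cos(p[2]),np.sin(p[2]);P=np.array(P);return np.c_[P[:,0]*c-P[:,1]*s+p[0],P[:,0]*s+P[:,1]*c+p[1],P[:,2]+z0]
def fit(th,parts,z0,p0,names=('top','side')):
    M={}
    for n in names:
        cams.read_camera(n);o=cams.outline_of(n,th)
        if o: M[n]=cv2.resize(o[0]['pixels'].astype(np.uint8),None,fx=4,fy=4,interpolation=cv2.INTER_NEAREST)
    def cost(p,ns):
        e=0
        for n in ns:
            m=0
            for P in parts(p[3]): m=m|fill(n,place(P,p,z0))
            e+=1-(m&M[n]).sum()/(m|M[n]).sum()
        return e
    for ns in [list(M)]+[[n] for n in M]:
        r=minimize(cost,p0,args=(ns,),method='Nelder-Mead',options=dict(initial_simplex=np.array([p0]+[np.array(p0)+d for d in np.diag([.008,.008,.12,.006])]),xatol=2e-4,fatol=1e-4,maxiter=250))
        print(th,ns,r.x.round(4),np.degrees(r.x[2]).round(1),round(r.fun,3))
E
python3 - <<'E'
from fit import *
fit('lid_ear',lambda c:[octa(c,.008)+octa(c,.005),ear()],.024,[.435,-.216,-.37,.025])
fit('pan',lambda c:[octa(c,.033)+octa(c,0,.045,.065)],0,[.42,.106,.18,.025])
E
```

```text
lid_ear ['top', 'side'] [ 0.4325 -0.2161 -0.3707  0.0264] -21.2 0.079
lid_ear ['top'] [ 0.4331 -0.2165 -0.3606  0.0254] -20.7 0.025
lid_ear ['side'] [ 0.4311 -0.2149 -0.3542  0.0274] -20.3 0.041
pan ['top', 'side'] [0.42   0.1088 0.189  0.0246] 10.8 0.422
pan ['top'] [0.4205 0.1064 0.2163 0.0227] 12.4 0.131
pan ['side'] [0.4194 0.1115 0.2054 0.028 ] 11.8 0.259
```

View pics/top0.png

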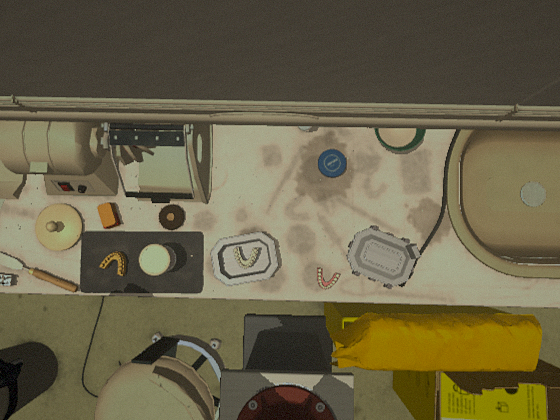

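Emit:
step_arm(moves=[{"tx": 0.03, "ty": -0.05, "rz": 0.04}, {"tx": 0.06, "ty": -0.1, "rz": 0.08}, {"tx": 0.09, "ty": -0.15, "rz": 0.13}, {"tx": 0.115, "ty": -0.2, "rz": 0.18}, {"tx": 0.14, "ty": -0.25, "rz": 0.23}, {"tx": 0.165, "ty": -0.3, "rz": 0.28}, {"tx": 0.19, "ty": -0.35, "rz": 0.33}, {"tx": 0.21, "ty": -0.4, "rz": 0.38}, {"tx": 0.23, "ty": -0.45, "rz": 0.43}, {"tx": 0.23, "ty": -0.5, "rz": 0.48}, {"tx": 0.23, "ty": -0.55, "rz": 0.53}, {"tx": 0.225, "ty": -0.6, "rz": 0.58}], gripper=0.0854)

```text
invalid input at $.moves[0]: expected keys tx, ty, tz, rx, ry, rz
```

Emit:
step_arm(moves=[{"tx": 0.03, "ty": -0.05, "tz": 0, "rx": 0, "ry": 0, "rz": 0.04}, {"tx": 0.06, "ty": -0.1, "tz": 0, "rx": 0, "ry": 0, "rz": 0.08}, {"tx": 0.09, "ty": -0.15, "tz": 0, "rx": 0, "ry": 0, "rz": 0.13}, {"tx": 0.115, "ty": -0.2, "tz": 0, "rx": 0, "ry": 0, "rz": 0.18}, {"tx": 0.14, "ty": -0.25, "tz": 0, "rx": 0, "ry": 0, "rz": 0.23}, {"tx": 0.165, "ty": -0.3, "tz": 0, "rx": 0, "ry": 0, "rz": 0.28}, {"tx": 0.19, "ty": -0.35, "tz": 0, "rx": 0, "ry": 0, "rz": 0.33}, {"tx": 0.21, "ty": -0.4, "tz": 0, "rx": 0, "ry": 0, "rz": 0.38}, {"tx": 0.23, "ty": -0.45, "tz": 0, "rx": 0, "ry": 0, "rz": 0.43}, {"tx": 0.23, "ty": -0.5, "tz": 0, "rx": 0, "ry": 0, "rz": 0.48}, {"tx": 0.23, "ty": -0.55, "tz": 0, "rx": 0, "ry": 0, "rz": 0.53}, {"tx": 0.225, "ty": -0.6, "tz": 0, "rx": 0, "ry": 0, "rz": 0.58}], gripper=0.0854)

```text
time_s: 2.8
position: [0.4601, -0.0497, 0.2314]
tcp_rot: [-0.089, 0.996, -0.0, 0.0]
contact_force: [-0.2, -0.4, 0.7]
width: 1.001
finger_force: 0.0
```

Emit:
step_arm(moves=[{"tx": -0.003, "ty": -0.05, "tz": 0, "rx": 0, "ry": 0, "rz": 0.06}, {"tx": -0.006, "ty": -0.1, "tz": 0, "rx": 0, "ry": 0, "rz": 0.12}, {"tx": -0.009, "ty": -0.15, "tz": -0.02, "rx": 0, "ry": 0, "rz": 0.18}, {"tx": -0.012, "ty": -0.2, "tz": -0.05, "rx": 0, "ry": 0, "rz": 0.245}, {"tx": -0.0126, "ty": -0.2357, "tz": -0.09, "rx": 0, "ry": 0, "rz": 0.245}, {"tx": -0.0126, "ty": -0.2357, "tz": -0.11, "rx": 0, "ry": 0, "rz": 0.245}, {"tx": -0.0126, "ty": -0.2357, "tz": -0.11, "rx": 0, "ry": 0, "rz": 0.245}], gripper=0.0854)

```text
time_s: 3.68
position: [0.4468, -0.2825, 0.12]
tcp_rot: [-0.209, 0.978, 0.001, -0.001]
contact_force: [0.5, -0.1, -0.2]
width: 0.996
finger_force: 0.0
```

```bash
python3 - <<'E'
import cv2
from h import *
o=[]
im={n:cams.read_camera(n)[:,:,::-1] for n in('top','side')}
s=arm.sense();Rt=R.from_quat(s['tcp_rot']).as_matrix();print(s['position'],Rt[:,1])
for n in im:
    e=proj(n,[[.4474,-.2837,.066],[.4474,-.2837,.08],s['position']])
    print(n,e.round(1))
    x,y=e[0].astype(int);a=im[n][y-60:y+60,x-60:x+60].copy();a=cv2.resize(a,None,fx=3.3,fy=3.3,interpolation=cv2.INTER_CUBIC);print(x-60,y-60,a.shape)
    for p,c in zip(e,[(0,0,255),(0,255,0),(255,0,0)]): cv2.circle(a,tuple(int((v-w+.5)*3.3) for v,w in zip(p,(x-60,y-60))),3,c,-1)
    o.append(a)
cv2.imwrite('pics/pre.png',np.hstack(o))
E
```

```text
[ 0.44815162 -0.28312313  0.12257163] [-0.41067208  0.91178265 -0.00091667]
top [[414.2 251. ]
 [415.8 251.1]
 [420.8 251. ]]
354 191 (396, 396, 3)
side [[229.3 313.7]
 [228.9 308.7]
 [228.  292.7]]
169 253 (396, 396, 3)
```

View pics/pre.png

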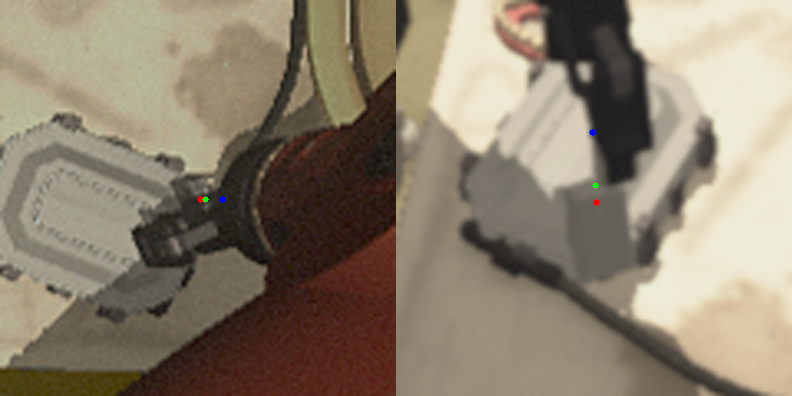

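Emit:
step_arm(moves=[{"tx": 0, "ty": 0, "tz": -0.03, "rx": 0, "ry": 0, "rz": 0}, {"tx": 0, "ty": 0, "tz": -0.05, "rx": 0, "ry": 0, "rz": 0}, {"tx": 0, "ty": 0, "tz": -0.065, "rx": 0, "ry": 0, "rz": 0}, {"tx": 0, "ty": 0, "tz": -0.072, "rx": 0, "ry": 0, "rz": 0}, {"tx": 0, "ty": 0, "tz": -0.072, "rx": 0, "ry": 0, "rz": 0}, {"tx": 0, "ty": 0, "tz": -0.072, "rx": 0, "ry": 0, "rz": 0}], gripper=0.0854)

```text
time_s: 4.53
position: [0.4481, -0.2841, 0.0503]
tcp_rot: [-0.21, 0.978, -0.001, 0.0]
contact_force: [0.0, -0.1, -0.3]
width: 0.997
finger_force: 0.0
```

```bash
python3 - <<'E'
from h import *
s=arm.sense();print(s['position'],s['contact_force'],s['ft_torque'])
a=cams.read_camera('side')[:,:,::-1][253:373,169:289];a=cv2.resize(a,None,fx=4.5,fy=4.5,interpolation=cv2.INTER_CUBIC);cv2.imwrite('pics/dn.png',a)
E
```

```text
[ 0.44806219 -0.2840853   0.05027816] [ 0.02506941 -0.12692483 -0.27394349] [-0.00407769 -0.07250173 -0.05031763]
```

View pics/dn.png

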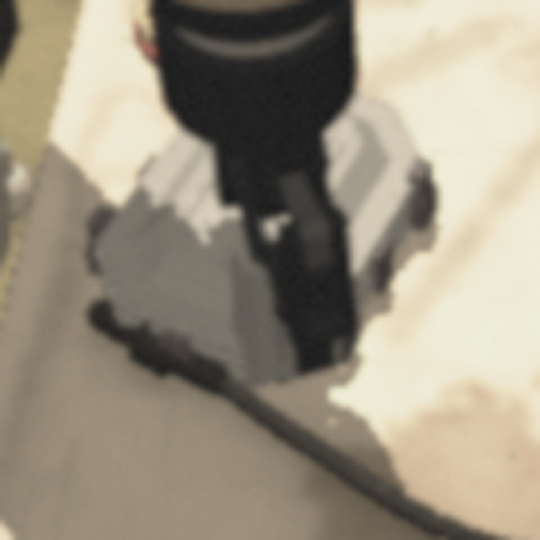

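Emit:
step_arm(moves=[{"tx": 0, "ty": 0, "tz": 0, "rx": 0, "ry": 0, "rz": 0}, {"tx": 0, "ty": 0, "tz": 0, "rx": 0, "ry": 0, "rz": 0}, {"tx": 0, "ty": 0, "tz": 0, "rx": 0, "ry": 0, "rz": 0}, {"tx": 0, "ty": 0, "tz": 0, "rx": 0, "ry": 0, "rz": 0}, {"tx": 0, "ty": 0, "tz": 0, "rx": 0, "ry": 0, "rz": 0}, {"tx": 0, "ty": 0, "tz": 0, "rx": 0, "ry": 0, "rz": 0}, {"tx": 0, "ty": 0, "tz": 0, "rx": 0, "ry": 0, "rz": 0}, {"tx": 0, "ty": 0, "tz": 0, "rx": 0, "ry": 0, "rz": 0}], gripper=0.0)

```text
time_s: 5.58
position: [0.4477, -0.2838, 0.0495]
tcp_rot: [-0.21, 0.978, -0.0, 0.0]
contact_force: [-0.8, 0.0, 2.6]
width: 0.128
finger_force: 60.8
```

Emit:
step_arm(moves=[{"tx": -0.0001, "ty": 0.0007, "tz": 0.0034, "rx": -0.024, "ry": -0.005, "rz": 0}, {"tx": -0.0003, "ty": 0.0014, "tz": 0.0068, "rx": -0.049, "ry": -0.011, "rz": 0}, {"tx": -0.0005, "ty": 0.0022, "tz": 0.0102, "rx": -0.073, "ry": -0.016, "rz": 0}, {"tx": -0.0007, "ty": 0.0031, "tz": 0.0136, "rx": -0.098, "ry": -0.0215, "rz": 0}, {"tx": -0.0009, "ty": 0.0041, "tz": 0.017, "rx": -0.122, "ry": -0.027, "rz": 0}, {"tx": -0.0011, "ty": 0.0052, "tz": 0.0202, "rx": -0.1465, "ry": -0.032, "rz": 0}, {"tx": -0.0011, "ty": 0.0052, "tz": 0.0202, "rx": -0.1465, "ry": -0.032, "rz": 0}, {"tx": -0.0011, "ty": 0.0052, "tz": 0.0202, "rx": -0.1465, "ry": -0.032, "rz": 0}])

```text
time_s: 6.58
position: [0.4468, -0.2785, 0.0697]
tcp_rot: [-0.209, 0.975, -0.075, 0.001]
contact_force: [1.5, 1.0, 1.6]
width: 0.132
finger_force: 61.3
```

Emit:
step_arm(moves=[{"tx": -0.0003, "ty": 0.0012, "tz": 0.0034, "rx": -0.0255, "ry": -0.0055, "rz": 0}, {"tx": -0.0006, "ty": 0.0024, "tz": 0.0067, "rx": -0.05, "ry": -0.011, "rz": 0}, {"tx": -0.001, "ty": 0.0045, "tz": 0.0118, "rx": -0.088, "ry": -0.019, "rz": 0}, {"tx": -0.001, "ty": 0.0045, "tz": 0.0118, "rx": -0.088, "ry": -0.019, "rz": 0}, {"tx": -0.001, "ty": 0.0045, "tz": 0.0118, "rx": -0.088, "ry": -0.019, "rz": 0}])

```text
time_s: 7.2
position: [0.4455, -0.274, 0.0815]
tcp_rot: [-0.208, 0.971, -0.12, 0.0]
contact_force: [0.2, -0.4, 2.7]
width: 0.131
finger_force: 62.0
```

```bash
python3 - <<'E'
from h import *
s=arm.sense();print(s['position'],s['contact_force'],s['ft_torque'])
a=cams.read_camera('side')[:,:,::-1][240:350,160:290];a=cv2.resize(a,None,fx=5,fy=5,interpolation=cv2.INTER_CUBIC);cv2.imwrite('pics/peel.png',a)
E
```

```text
[ 0.4455121  -0.27403442  0.08145391] [ 0.17394591 -0.36587086  2.66813908] [ 0.57875237 -0.0158236  -0.04519093]
```

View pics/peel.png

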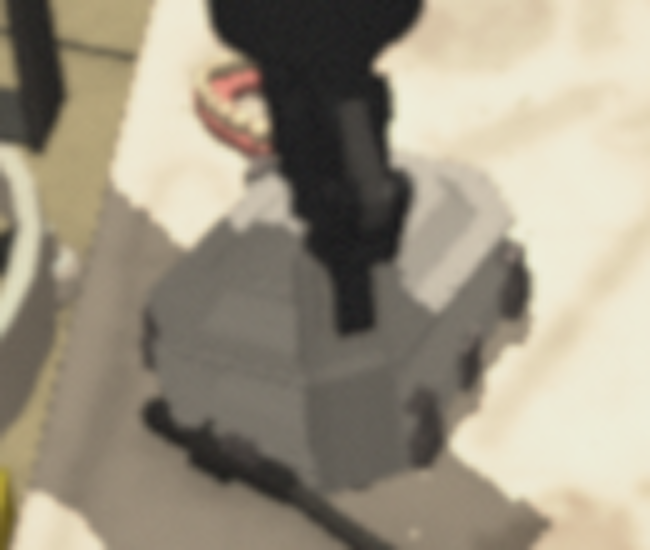

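Emit:
step_arm(moves=[{"tx": 0, "ty": 0, "tz": 0.003, "rx": 0, "ry": 0, "rz": 0}, {"tx": 0, "ty": 0, "tz": 0.006, "rx": 0, "ry": 0, "rz": 0}, {"tx": 0, "ty": 0, "tz": 0.009, "rx": 0, "ry": 0, "rz": 0}, {"tx": 0, "ty": 0, "tz": 0.013, "rx": 0, "ry": 0, "rz": 0}, {"tx": 0, "ty": 0, "tz": 0.018, "rx": 0, "ry": 0, "rz": 0}, {"tx": 0, "ty": 0, "tz": 0.025, "rx": 0, "ry": 0, "rz": 0}, {"tx": 0, "ty": 0, "tz": 0.035, "rx": 0, "ry": 0, "rz": 0}, {"tx": 0, "ty": 0, "tz": 0.05, "rx": 0, "ry": 0, "rz": 0}, {"tx": 0, "ty": 0, "tz": 0.065, "rx": 0, "ry": 0, "rz": 0}, {"tx": 0, "ty": 0, "tz": 0.075, "rx": 0, "ry": 0, "rz": 0}, {"tx": 0, "ty": 0, "tz": 0.08, "rx": 0, "ry": 0, "rz": 0}, {"tx": 0, "ty": 0, "tz": 0.08, "rx": 0, "ry": 0, "rz": 0}])

```text
time_s: 8.75
position: [0.4456, -0.2741, 0.1615]
tcp_rot: [-0.208, 0.971, -0.12, 0.0]
contact_force: [-0.1, 0.0, -3.0]
width: 0.13
finger_force: 60.1
```

```bash
python3 - <<'E'
from h import *
s=arm.sense();print(s['position'],s['contact_force'],s['ft_torque'])
a=cams.read_camera('side')[:,:,::-1][190:350,140:300];a=cv2.resize(a,None,fx=3.7,fy=3.7,interpolation=cv2.INTER_CUBIC);cv2.imwrite('pics/up.png',a)
E
```

```text
[ 0.44559586 -0.27407356  0.16154603] [-0.08718579  0.01381975 -2.98600123] [0.22266374 0.10597894 0.01098316]
```

View pics/up.png

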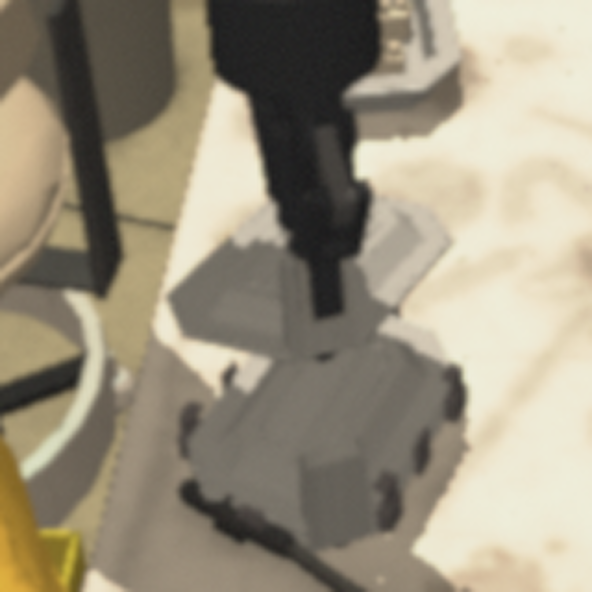

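```bash
sed -i "s/^        if o: M\[n\].*/        if o:\n            pts=cv2.findNonZero(o[0]['pixels'].astype(np.uint8));g=np.zeros((420,560),np.uint8);cv2.fillConvexPoly(g,cv2.convexHull(pts),1);print(n,o[0]['confidence'],o[0]['rect']);M[n]=cv2.resize(g,None,fx=4,fy=4,interpolation=cv2.INTER_NEAREST)/" fit.py
python3 - <<'E'
from fit import *
fit('pan',lambda c:[octa(c,.033)+octa(c,.0,.045,.065)],0,[.42,.106,.2,.025],('top',))
fit('pan',lambda c:[octa(c,.033)],0,[.42,.106,.2,.025],('top',))
cv2.imwrite('pics/t3.png',cv2.resize(cams.read_camera('top')[200:320,180:420,::-1],None,fx=3.2,fy=3.2,interpolation=cv2.INTER_CUBIC))
E
```

```text
top 0.81 [212.9, 233.2, 278.3, 286.0]
pan ['top'] [0.4197 0.1065 0.1786 0.0244] 10.2 0.049
pan ['top'] [0.4197 0.1065 0.1786 0.0244] 10.2 0.049
top 0.77 [212.7, 233.9, 276.6, 286.6]
pan ['top'] [0.4202 0.1069 0.2129 0.0231] 12.2 0.053
pan ['top'] [0.4202 0.1069 0.2129 0.0231] 12.2 0.053
```

View pics/t3.png

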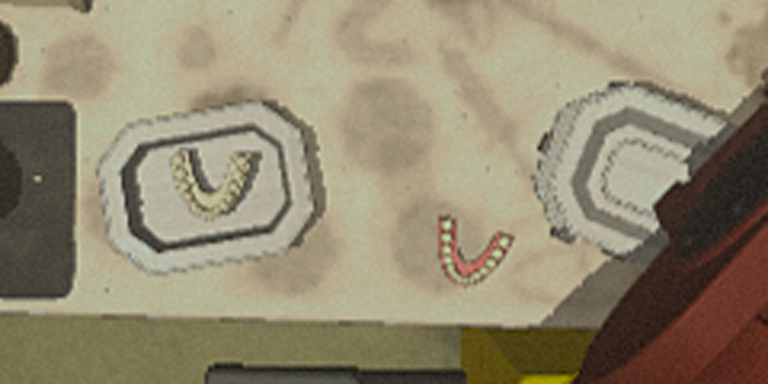

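Emit:
step_arm(moves=[{"tx": 0, "ty": 0, "tz": 0.005, "rx": 0.08, "ry": 0.017, "rz": 0}, {"tx": 0, "ty": 0, "tz": 0.01, "rx": 0.16, "ry": 0.034, "rz": 0}, {"tx": 0, "ty": 0, "tz": 0.01, "rx": 0.2345, "ry": 0.051, "rz": 0}, {"tx": 0, "ty": 0, "tz": 0.01, "rx": 0.2345, "ry": 0.051, "rz": 0}])

```text
time_s: 9.55
position: [0.4454, -0.2749, 0.1707]
tcp_rot: [-0.209, 0.978, 0.0, -0.0]
contact_force: [-0.1, -0.4, -2.4]
width: 0.135
finger_force: 60.1
```

Emit:
step_arm(moves=[{"tx": 0.002, "ty": 0.02, "tz": 0, "rx": 0, "ry": 0, "rz": 0.04}, {"tx": 0.005, "ty": 0.06, "tz": 0, "rx": 0, "ry": 0, "rz": 0.1}, {"tx": 0.008, "ty": 0.1, "tz": 0, "rx": 0, "ry": 0, "rz": 0.17}, {"tx": 0.011, "ty": 0.14, "tz": 0, "rx": 0, "ry": 0, "rz": 0.24}, {"tx": 0.014, "ty": 0.18, "tz": 0, "rx": 0, "ry": 0, "rz": 0.31}, {"tx": 0.017, "ty": 0.22, "tz": 0, "rx": 0, "ry": 0, "rz": 0.38}, {"tx": 0.02, "ty": 0.26, "tz": 0, "rx": 0, "ry": 0, "rz": 0.45}, {"tx": 0.022, "ty": 0.295, "tz": -0.005, "rx": 0, "ry": 0, "rz": 0.51}, {"tx": 0.0234, "ty": 0.32, "tz": -0.015, "rx": 0, "ry": 0, "rz": 0.55}, {"tx": 0.0234, "ty": 0.3313, "tz": -0.0275, "rx": 0, "ry": 0, "rz": 0.562}, {"tx": 0.0234, "ty": 0.3313, "tz": -0.0315, "rx": 0, "ry": 0, "rz": 0.562}, {"tx": 0.0234, "ty": 0.3313, "tz": -0.0315, "rx": 0, "ry": 0, "rz": 0.562}])

```text
time_s: 11.05
position: [0.4686, 0.0568, 0.1395]
tcp_rot: [-0.472, 0.882, -0.0, -0.0]
contact_force: [-1.0, 0.1, -2.4]
width: 0.131
finger_force: 60.1
```

```bash
python3 - <<'E'
from fit import *
s=arm.sense();print(s['time_s'],s['position'],s['contact_force'],s['finger_force'],R.from_quat(s['tcp_rot']).as_matrix().round(3))
o=[]
T=place(octa(.025,.008)+[(0,0,0)]+ear(),[.42,.1066,np.radians(11.4)],s['position'][2]-.0255)
for n in('top','side'):
    a=cams.read_camera(n)[:,:,::-1];q=proj(n,T);x,y=q[8].astype(int);a=cv2.resize(a[y-60:y+60,x-60:x+60],None,fx=3.3,fy=3.3,interpolation=cv2.INTER_CUBIC)
    for p in q:cv2.circle(a,tuple(int((v-w+.5)*3.3) for v,w in zip(p,(x-60,y-60))),2,(0,0,255),-1)
    o.append(a)
cv2.imwrite('pics/end.png',np.hstack(o))
E
```

```text
11.05 [0.46856348 0.05683488 0.13954005] [-0.9832237   0.05044712 -2.35812697] 60.061233043670654 [[-0.554 -0.832 -0.   ]
 [-0.832  0.554 -0.   ]
 [ 0.     0.    -1.   ]]
```

View pics/end.png

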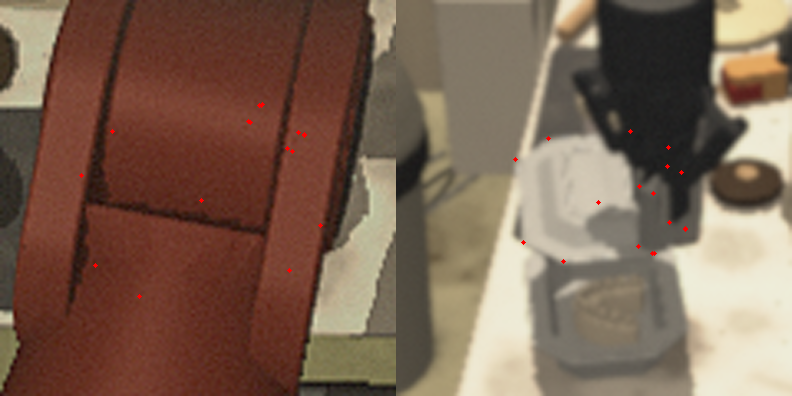

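Emit:
step_arm(moves=[{"tx": 0, "ty": 0, "tz": 0, "rx": 0, "ry": 0, "rz": 0}, {"tx": 0, "ty": 0, "tz": 0, "rx": 0, "ry": 0, "rz": 0}, {"tx": 0, "ty": 0, "tz": 0, "rx": 0, "ry": 0, "rz": 0}, {"tx": 0, "ty": 0, "tz": 0, "rx": 0, "ry": 0, "rz": 0}])

```text
time_s: 11.65
position: [0.4689, 0.0573, 0.1399]
tcp_rot: [-0.472, 0.881, 0.0, -0.0]
contact_force: [1.1, 0.1, -1.0]
width: 0.134
finger_force: 60.1
```

```bash
python3 -c "
from plant import arm
print(arm.finish_job())"
```

```text
the job is handed in; nothing more can be done
None
```

I peeled the top lid off ear-corner first and handed the job in at about 11.7 s, with the lid held level by its ear about 8 cm above the pan; the other lids stayed standing and the final side picture matched the planned pose, but the judge's verdict was not shown.

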